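# Earth clip onto the spinner's tab

### The arm

A 7-joint arm with a two-finger parallel gripper is mounted at the origin on the work surface. World frame = base frame: x ahead of the robot, y to its left, z up, the work surface at z = 0. Lengths are in m, angles in rad, forces in N, time in s.
With the tool pointing down it reaches from about 0.425 to 1.025 m from the base axis. Payload 9.4 kg.
Tool frame: the origin (TCP) lies midway between the tips of the shut fingers; the grasp point (between the pads) lies 19 mm behind it; z points along the fingers, y is the direction in which the jaws open and shut (so a half turn about z gives the same grasp; the last joint's range is limited). The gripper opens to 93 mm and grips with 3 to 60 N. Pads are 15 mm wide; open, the fingers measure 128 mm over their backs; the gripper's body (75 mm by 188 mm) begins 65 mm behind the grasp point.
Start: joints at [-1.313, 0.599, -0.003, 1.599, 0.002, 0.943, -0.08], TCP at [0.238, 0.685, 0.219] pointing down, gripper open.
Joint ranges: [-2.57, 2.57], [-0.35, 1.97], [-1.29, 1.29], [0.11, 2.56], [-1.05, 4.19], [0.11, 1.86], [-2.63, 2.63]. Speed limits (rad/s): [2.22, 2.22, 3.01, 3.01, 3.14, 3.14, 3.14].

### API

Orientations are given as [roll, pitch, yaw] about the fixed x, y, z axes, in that order (R = Rz(yaw) Ry(pitch) Rx(roll)).
In Python, from workcell import telemetry, grab_frame, ticket gives the robot as it stands.
- The arm moves only by the shell command python3 -m crank 'ROWS'. ROWS is JSON, a list of rows, each a list of 3 entries, a list of its own where there are three numbers: the shift along the tool's x, y, z in m, then the turn about the tool's z in rad, then the finger opening in m, from 0 to 0.093. A call has 1 to 12 rows; each row is the pose to reach, as a shift and turn from the pose commanded when the call began, along the tool's axes at that moment; what a row does not reach only later rows make up. A row lasts 1/12 s, in which the tool goes at most 41.7 mm and 7.16 degrees, less where a joint would pass 70% of its speed; a pose out of reach is approached as far as the arm can. A call with a gripper value outside its range is refused whole. The fingers move at their own pace and stop on an object; the grip force is fixed at half the most. Time passes only in rows, so rows that repeat a pose let the fingers close. It gives the time, the measured TCP pose, the force and the opening at its end, in the units of the state.
- telemetry.observe(): the state, without advancing time (a new reading comes with each control period).
- grab_frame(name): name is "side" or "top" or "wrist"; returns a dict with "image" (420x560x3 uint8, red, green, blue), "vfov" (degrees; the focal length in pixels is half the picture's height over the tangent of half this angle, whatever the lens; pixels are square), "cx", "cy" (the principal point, pixels), "R" (3x3) and "t" (3): a world point X has camera coordinates R X + t; the wrist camera has in their place "mount" (4x4, takes a point from camera to tool coordinates, whose origin is the TCP and whose axes are the flange's). Camera axes: x right, y down, z forward; pixel columns grow to the right and rows downward; lengths in m; the calibration is good to about 2 mm. The wrist camera is an equidistant fisheye: a pixel r from the principal point sees the ray r / f radians off the axis. A picture is of the moment at which its call begins: read the wrist's pose just before it. There is no depth.
- ticket.close_job(): hands the job in, once; it reports no verdict.
The state is a dict: "clock": time; "joint_pos": joint angles; "qd": joint speeds; "joint_efforts": joint torques, N m; "tool_pos": TCP position; "tcp_rot": TCP orientation; "wrist_force": force on the tool from outside, world axes, zero at the start; "wrist_torque": the same for the moment, N m; "gripper_width": opening from 0.0 (shut) to 1.0 (fully open).
Only numpy, scipy, OpenCV 4.12 (cv2) and the standard library are available. Lean on these libraries where they do the work, as an engineer would, in place of code of your own. Each camera call takes 0.05 s, during which the arm holds its last target.

### The job

Take the large sprung earth clip off the parking strip and clip it upright onto the upright steel earth tab of the wafer spinner, roughly in the middle of the tab's top edge, with the jaws closed well down over the edge. Leave the small clip where it is on the strip.

Things in the scene. Friction and masses are not known exactly. Their poses are not given: they have to be found in the camera images.
- earth_clip: LARGE of two steel peg-type spring clips, jaws down on the 4 mm blade of a low white parking strip (18 mm of blade in jaws). 28 mm wide, 86 tall: copper jaws, pin 36 above the tips, V of two paddles above. Origin: midway between the jaw tips' undersides; z up, x square to blade (squeeze along x), y along blade. Pinch paddles 70 above origin: 45 mm over their backs. 90 g. Body = half on -x side
- earth_clip_jaw (a joint): large clip's jaw angle (rad): 0 closed on a 4 mm plate, -0.05 closed on nothing, 0.6 fully squeezed: a hard stop, paddles then parallel, 24 mm over their backs, jaw tips 24 mm apart. The spring takes 5 N at the paddles to start, 9.5 N to open fully; grip with 15 to 25 N. Both halves swing alike about the pin. At most 30 mm of an edge fits in the jaws
- tab_edge (a point): middle of the top edge of the earth tab: bare steel plate 50 mm wide, 4 mm thick, standing 62 mm above the black spinner flange (edge 74 mm above the bench), a brass bolt head on its foot. x square to the plate, y along the edge, z up. Not the white plastic splash fin (80 wide, 8 thick, 45 tall) 110 mm beside it on the flange; which of them is left or right varies
- small_clip: SMALL spring clip on the same strip, 13 mm wide, 53 mm tall, 100 to 140 mm to one side or other of the large one: leave it alone. Origin: midway between its jaw tips' undersides; z up. The strip's blade is 220 mm long, its top edge 62 mm above the bench

How it is judged:
By the outcome, as a careful person would: the job done as asked, in the order asked, and still so for the second after the job is handed in, with the robot touching nothing.
It also fails if it takes over 51 s, if anything falls off the work surface, if the arm or the gripper's body presses on something with over 40 N, if the wrist force passes 120 N, or if a joint passes its speed limit or range.

## Working session

There is one attempt and no reset: what is moved stays moved. The work goes in short steps, Python scripts to look and compute and a shell command to move; the robot and the scene stay as the last step left them, time stands still between calls to the robot, and variables do not carry over. Pictures are saved under pics/ and viewed, and the job is handed in when it is done.

```bash
ls; mkdir -p pics
cat > h.py <<'E'
import numpy as np, cv2
from workcell import telemetry, grab_frame
def snap(n,f):
    s=telemetry.observe(); d=grab_frame(n)
    cv2.imwrite(f'pics/{f}.png',d['image'][:,:,::-1]); np.save(f'pics/{f}.npy',{'d':d,'s':s},allow_pickle=True); return s,d
def load(f): return np.load(f'pics/{f}.npy',allow_pickle=True).item()
def foc(d): return 210/np.tan(np.radians(d['vfov'])/2)
def ray(f,u,v):
    d=load(f)['d'];fo=foc(d); R=np.array(d['R']);t=np.array(d['t'])
    r=R.T@np.array([(u-d['cx'])/fo,(v-d['cy'])/fo,1]); return -R.T@t, r/np.linalg.norm(r)
def onz(f,u,v,z):
    c,r=ray(f,u,v); return c+r*(z-c[2])/r[2]
def tri(f1,p1,f2,p2):
    c1,r1=ray(f1,*p1);c2,r2=ray(f2,*p2)
    s=np.linalg.lstsq(np.c_[r1,-r2],c2-c1,rcond=None)[0]
    a=c1+s[0]*r1;b=c2+s[1]*r2; return (a+b)/2,np.linalg.norm(a-b)
def proj(f,X):
    d=load(f)['d'];p=np.array(d['R'])@np.array(X)+np.array(d['t']);return foc(d)*p[:2]/p[2]+[d['cx'],d['cy']]
E
python3 - <<'E'
from h import *
np.set_printoptions(precision=4,suppress=True)
for n in ['side','top','wrist']:
    s,d=snap(n,n+'0'); print(n,d['vfov'],d['cx'],d['cy'])
    if n!='wrist': print(ray(n+'0',280,210))
    else: print(np.array(d['mount']))
print(s)
E
```

```text
pics
side 45.71213003792281 277.42118971353426 215.17595306120708
(array([-0.0089, -0.5584,  0.7185]), array([ 0.5613,  0.5737, -0.5965]))
top 55.065076494656395 274.90420395294973 211.73370418812374
(array([ 0.4739, -0.0137,  0.8276]), array([ 0.0863, -0.0129, -0.9962]))
wrist 65.70646984690485 278.62478984916766 215.28177686785094
[[ 0.0005 -0.9531 -0.3025  0.0842]
 [ 1.      0.0004  0.0002  0.0001]
 [-0.0001 -0.3025  0.9531 -0.1651]
 [ 0.      0.      0.      1.    ]]
{'clock': 0.1, 'joint_pos': array([-1.3127,  0.6001, -0.0025,  1.6   ,  0.0018,  0.9429, -0.0798]), 'qd': array([-0.0018, -0.0003, -0.0002, -0.0015, -0.0004,  0.0004,  0.0001]), 'joint_efforts': array([  0.0051, -76.6548,   1.5025, -25.2936,  -0.0522,   0.0136,
         0.    ]), 'tool_pos': array([0.2381, 0.6843, 0.2178]), 'tcp_rot': array([-3.1402,  0.0001,  2.8069]), 'wrist_force': array([-0.5533,  0.5365, -0.4552]), 'wrist_torque': array([0.0297, 0.0314, 0.0078]), 'gripper_width': 1.00005748369769}
```

View pics/side0.png

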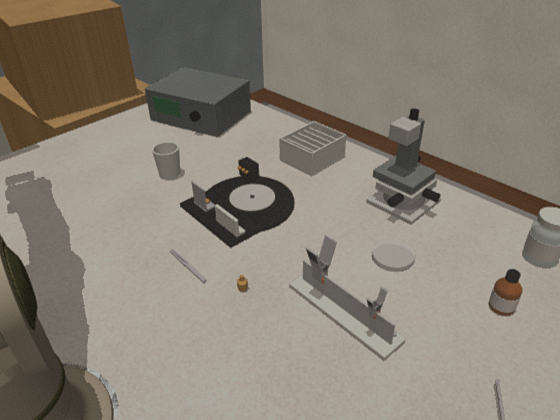

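View pics/top0.png

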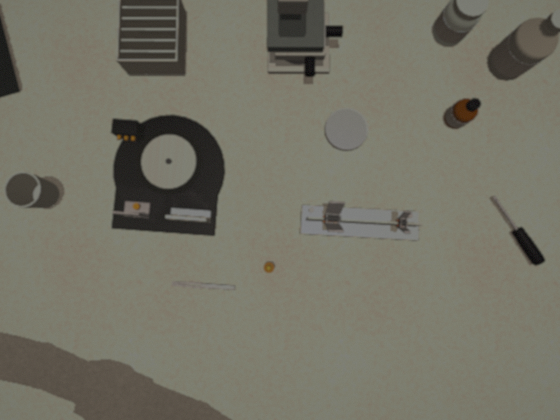

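View pics/wrist0.png

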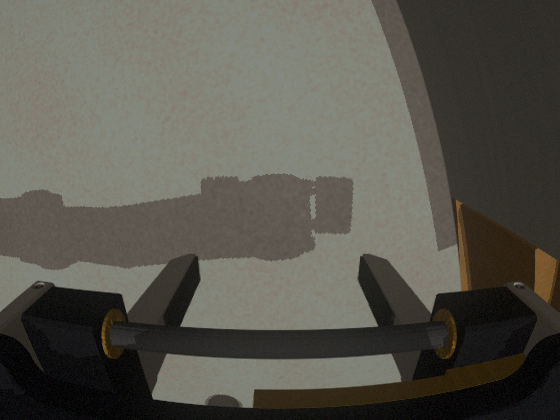

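Run:
```python
from h import *
a=cv2.imread('pics/top0.png');b=cv2.imread('pics/side0.png')
def c(im,x,y,w,h,k): return cv2.resize(im[y:y+h,x:x+w],None,fx=k,fy=k,interpolation=cv2.INTER_CUBIC)
cv2.imwrite('pics/zt1.png',c(a,290,190,140,60,5.7)*1)
cv2.imwrite('pics/zt2.png',c(a,100,180,130,65,6))
cv2.imwrite('pics/zs1.png',c(b,280,230,130,130,4.6))
cv2.imwrite('pics/zs2.png',c(b,170,160,130,90,6))
```

```text
(no output)
```

View pics/zt1.png

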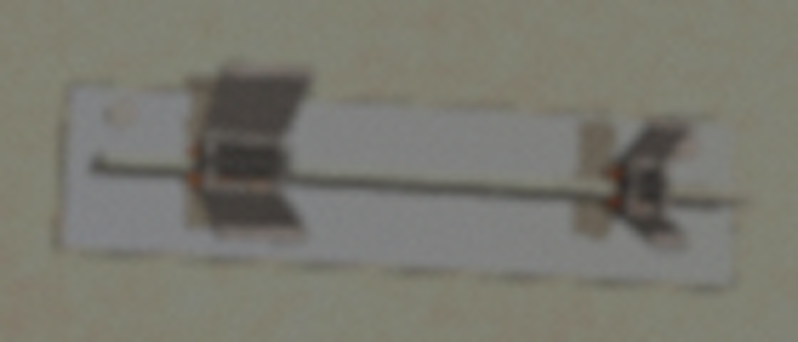

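View pics/zt2.png

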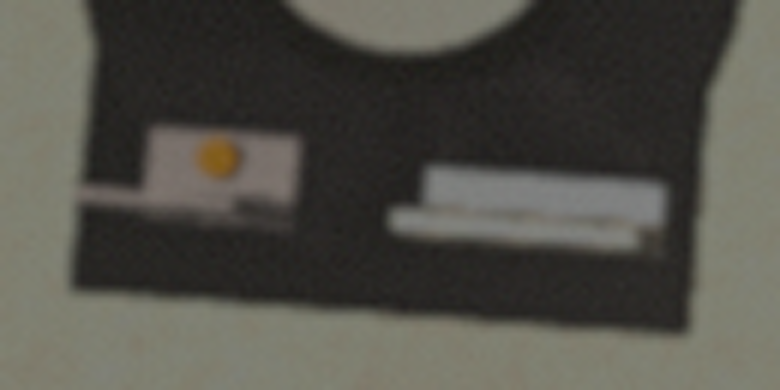

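View pics/zs1.png

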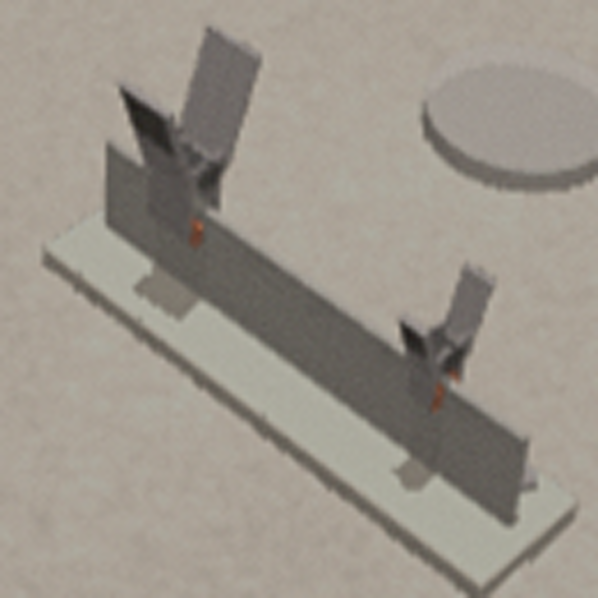

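View pics/zs2.png

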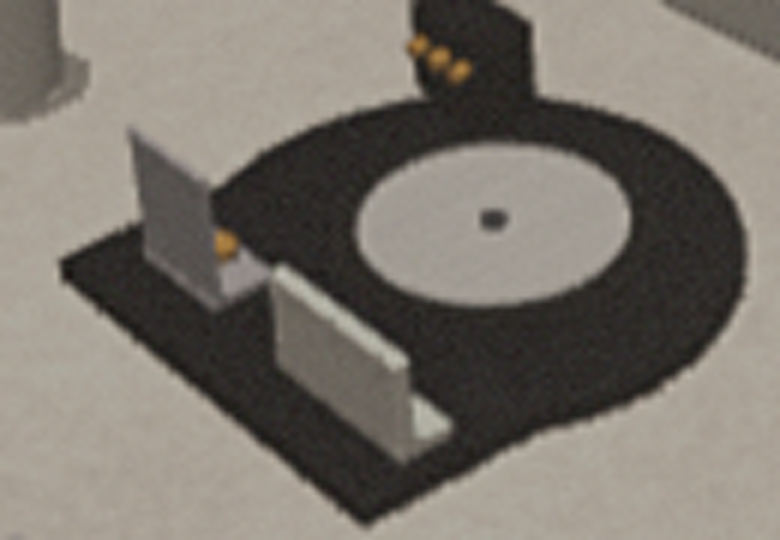

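Run:
```python
from h import *
np.set_printoptions(precision=4,suppress=True)
T=lambda x,y:(100+x/6,180+y/6); 
U=lambda x,y:(290+x/5.7,190+y/5.7)
S=lambda x,y:(280+x/4.6,230+y/4.6)
V=lambda x,y:(170+x/6,160+y/6)
print('tab L top',onz('top0',*T(78,193),.074),'R',onz('top0',*T(240,212),.074))
print('tab L side',onz('side0',*V(131,129),.074),'R',onz('side0',*V(211,181),.074))
print('tri',tri('top0',T(78,193),'side0',V(131,129)),tri('top0',T(240,212),'side0',V(211,181)))
print('fin L',onz('top0',*T(388,218),.057),onz('top0',*T(640,240),.057))
print('blade ends top',onz('top0',*U(95,165),.062),onz('top0',*U(747,203),.062))
print('blade ends side',onz('side0',*S(107,143),.062),onz('side0',*S(525,440),.062))
# clip paddles tops: far paddle (image up): corners; near
print('far L', tri('top0',U(228,66),'side0',S(208,27)),'far R',tri('top0',U(310,76),'side0',S(261,58)))
print('near L', tri('top0',U(205,232),'side0',S(121,88)),'near R', onz('top0',*U(305,238),.13))
for n,p in dict(fL=(228,66),fR=(310,76),nL=(205,232),nR=(305,238)).items(): print(n,onz('top0',*U(*p),.13))
for n,p in dict(fL=(208,27),fR=(261,58),nL=(121,88)).items(): print(n,onz('side0',*S(*p),.13))
```

```text
tab L top [0.5341 0.2899 0.074 ] R [0.5283 0.2391 0.074 ]
tab L side [0.5328 0.291  0.074 ] R [0.5321 0.2395 0.074 ]
tri (array([0.5335, 0.2906, 0.0738]), np.float64(0.0016612912446501954)) (array([0.5291, 0.2373, 0.0766]), np.float64(0.0026401356876229083))
fin L [0.5278 0.1975 0.057 ] [0.521  0.1168 0.057 ]
blade ends top [ 0.5233 -0.0744  0.062 ] [ 0.5114 -0.2919  0.062 ]
blade ends side [ 0.5227 -0.0772  0.062 ] [ 0.5118 -0.2951  0.062 ]
far L (array([ 0.5486, -0.109 ,  0.1287]), np.float64(0.0025782943168373706)) far R (array([ 0.547 , -0.1355,  0.1285]), np.float64(0.0012946338885211218))
near L (array([ 0.4996, -0.1038,  0.1233]), np.float64(0.0017645627961705174)) near R [ 0.497  -0.1327  0.13  ]
fL [ 0.5494 -0.1097  0.13  ]
fR [ 0.5464 -0.1348  0.13  ]
nL [ 0.4987 -0.1024  0.13  ]
nR [ 0.497  -0.1327  0.13  ]
fL [ 0.5462 -0.1093  0.13  ]
fR [ 0.5462 -0.1369  0.13  ]
nL [ 0.4945 -0.1095  0.13  ]
```

```bash
cat >> h.py <<'E'
from scipy.spatial.transform import Rotation as Ro
def rel(target,yaw):
    s=telemetry.observe();R=Ro.from_euler('xyz',s['tcp_rot']).as_matrix()
    d=R.T@(np.array(target)-s['tool_pos']); y=s['tcp_rot'][2]
    t=-(yaw-y); t=(t+np.pi)%(2*np.pi)-np.pi
    print('shift',np.round(d,4),'turn',round(t,4),'clock',s['clock'])
def wray(f,u,v):
    q=load(f);d=q['d'];s=q['s'];fo=foc(d);a=np.array([u-d['cx'],v-d['cy']]);r=np.linalg.norm(a);th=r/fo
    c=np.r_[a/r*np.sin(th),np.cos(th)] if r>0 else np.array([0,0,1.])
    M=np.array(d['mount']);R=Ro.from_euler('xyz',s['tcp_rot']).as_matrix()
    return s['tool_pos']+R@M[:3,3], R@M[:3,:3]@c
def wz(f,u,v,z):
    c,r=wray(f,u,v);return c+r*(z-c[2])/r[2]
E
python3 -c "
from h import *
rel([.532,.265,.25],1.49)"
```

```text
shift [-0.4153 -0.2996 -0.0316] turn 1.3169 clock 0.15
```

```bash
python3 -m crank '[[[-0.035,-0.025,-0.003],0.11,0.093],[[-0.07,-0.05,-0.006],0.22,0.093],[[-0.105,-0.075,-0.01],0.33,0.093],[[-0.14,-0.1,-0.013],0.44,0.093],[[-0.175,-0.125,-0.016],0.55,0.093],[[-0.21,-0.15,-0.02],0.66,0.093],[[-0.245,-0.175,-0.024],0.77,0.093],[[-0.28,-0.2,-0.03],0.88,0.093],[[-0.315,-0.225,-0.032],0.99,0.093],[[-0.35,-0.25,-0.032],1.1,0.093],[[-0.385,-0.275,-0.032],1.21,0.093],[[-0.415,-0.3,-0.032],1.317,0.093]]' && python3 -m crank '[[[0,0,0],0,0.093],[[0,0,0],0,0.093],[[0,0,0],0,0.093]]' && python3 -c "
from h import *
s,d=snap('wrist','w1');print(s['tool_pos'],s['tcp_rot'],s['clock'])
"
```

```text
clock: 1.15
tool_pos: [0.5254, 0.2749, 0.2508]
tcp_rot: [3.141, -0.0, 1.485]
wrist_force: [0.9, 0.6, 0.5]
gripper_width: 1.001
clock: 1.4
tool_pos: [0.524, 0.2769, 0.2504]
tcp_rot: [-3.141, -0.0, 1.491]
wrist_force: [-0.7, 0.8, 0.4]
gripper_width: 0.999
[0.52402025 0.27685608 0.25040381] [-3.14091661e+00 -1.23592175e-04  1.49066878e+00] 1.4
```

View pics/w1.png

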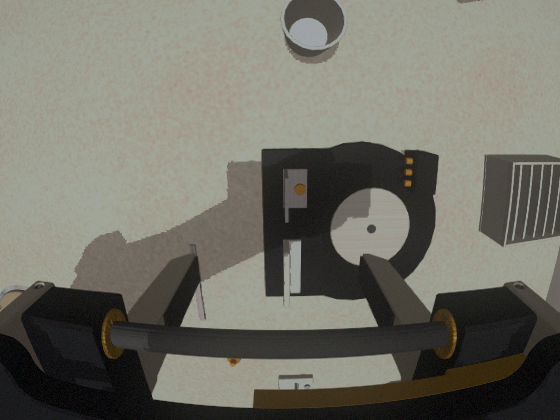

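Run:
```python
from h import *
a=cv2.imread('pics/w1.png')
cv2.imwrite('pics/zw1.png',cv2.resize(a[150:320,255:345],None,fx=3.5,fy=3.5,interpolation=cv2.INTER_CUBIC))
g=a.astype(int)
for r in range(164,228,3): print(r,[int(x) for x in a[r,280:312,1]])
```

```text
164 [39, 38, 37, 38, 40, 39, 39, 32, 35, 39, 35, 34, 37, 36, 34, 40, 35, 38, 34, 34, 37, 34, 32, 37, 35, 36, 37, 41, 35, 34, 35, 34]
167 [39, 38, 40, 37, 36, 36, 29, 37, 31, 36, 36, 40, 35, 35, 33, 33, 36, 36, 36, 33, 31, 31, 35, 32, 33, 36, 37, 36, 34, 36, 36, 35]
170 [36, 39, 35, 80, 63, 62, 62, 78, 93, 93, 95, 95, 94, 94, 94, 96, 94, 93, 92, 93, 93, 92, 94, 93, 93, 94, 88, 55, 36, 33, 30, 32]
173 [40, 38, 33, 79, 62, 64, 60, 65, 92, 94, 90, 96, 96, 96, 98, 98, 96, 90, 93, 94, 94, 95, 96, 94, 93, 93, 89, 50, 32, 33, 35, 27]
176 [36, 31, 35, 75, 60, 59, 59, 59, 89, 91, 92, 95, 93, 93, 93, 94, 93, 92, 94, 91, 93, 95, 94, 95, 92, 93, 89, 47, 30, 27, 28, 24]
179 [33, 32, 35, 75, 66, 90, 92, 93, 95, 93, 93, 96, 93, 93, 94, 96, 95, 89, 93, 94, 94, 94, 95, 92, 93, 89, 89, 41, 30, 33, 30, 29]
182 [33, 38, 27, 71, 64, 93, 95, 94, 92, 92, 91, 94, 91, 94, 91, 94, 94, 90, 94, 92, 93, 93, 93, 92, 87, 89, 90, 37, 26, 29, 31, 30]
185 [33, 34, 30, 70, 66, 92, 94, 94, 94, 93, 91, 97, 92, 92, 92, 81, 56, 62, 74, 76, 75, 80, 74, 59, 67, 93, 93, 41, 30, 29, 29, 28]
188 [30, 34, 32, 69, 66, 91, 95, 94,
[... 1125 characters left out ...]
27, 23, 27, 23, 21, 21, 29, 25, 27]
215 [27, 29, 29, 34, 42, 90, 91, 91, 65, 34, 30, 27, 21, 21, 26, 26, 25, 32, 24, 26, 24, 27, 25, 26, 24, 29, 24, 24, 24, 21, 23, 19]
218 [30, 27, 23, 26, 31, 84, 91, 89, 66, 32, 30, 26, 27, 27, 28, 27, 24, 27, 25, 25, 24, 24, 28, 26, 25, 18, 27, 20, 28, 27, 26, 32]
221 [25, 26, 26, 25, 29, 83, 89, 89, 64, 34, 27, 23, 24, 28, 28, 23, 24, 25, 26, 27, 26, 24, 25, 27, 28, 26, 25, 26, 30, 29, 24, 27]
224 [28, 31, 28, 32, 28, 26, 23, 25, 26, 27, 30, 23, 30, 25, 26, 26, 29, 28, 22, 24, 28, 20, 25, 27, 23, 24, 26, 29, 23, 25, 27, 28]
227 [28, 26, 25, 24, 29, 30, 25, 30, 29, 31, 28, 26, 28, 27, 27, 26, 23, 26, 26, 29, 30, 27, 27, 24, 25, 26, 27, 27, 27, 31, 23, 24]
```

View pics/zw1.png

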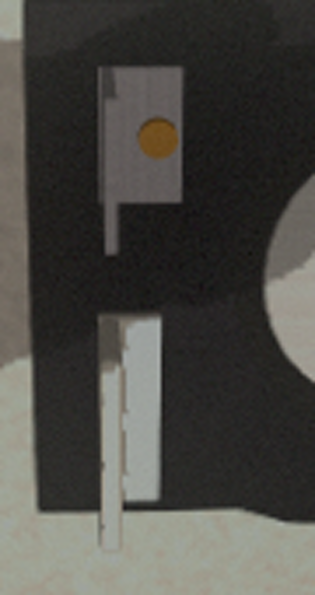

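Run:
```python
from h import *
np.set_printoptions(precision=4,suppress=True)
A=wz('w1',286.2,178,.074);B=wz('w1',286.4,222.8,.074);print(A,B,(A+B)/2,np.linalg.norm(A-B),(A-B)[:2]/np.linalg.norm(A-B))
# fin 8mm thick left/right edges center: zoom coords
A=wz('w1',255+111/3.5,150+315/3.5,.057);B=wz('w1',255+111/3.5,150+550/3.5,.057);print(A,B,np.linalg.norm(A-B),(A-B)[0]/(A-B)[1])
A=wz('w1',255+24/3.5,150+0/3.5,.012);B=wz('w1',255+40/3.5,150+510/3.5,.012);print('flange edge',A,B,(A-B)[0]/(A-B)[1])
rel([.5215,-.121,.22],1.518)
```

```text
[0.5341 0.2943 0.074 ] [0.5306 0.2439 0.074 ] [0.5324 0.2691 0.074 ] 0.05051889819791833 [0.0688 0.9976]
[0.5294 0.2165 0.057 ] [0.5228 0.1214 0.057 ] 0.0953367417436161 0.06945227587102035
flange edge [0.5072 0.3201 0.012 ] [0.4939 0.1136 0.012 ] 0.06436146560419348
shift [-0.3977  0.0292  0.0302] turn -0.0257 clock 1.45
```

```bash
python3 -m crank '[[[-0.04,0.003,0.003],-0.0026,0.093],[[-0.08,0.006,0.006],-0.005,0.093],[[-0.12,0.009,0.009],-0.008,0.093],[[-0.16,0.012,0.012],-0.01,0.093],[[-0.2,0.015,0.015],-0.013,0.093],[[-0.24,0.018,0.018],-0.015,0.093],[[-0.28,0.021,0.021],-0.018,0.093],[[-0.32,0.024,0.024],-0.02,0.093],[[-0.355,0.027,0.027],-0.023,0.093],[[-0.398,0.029,0.03],-0.026,0.093],[[-0.398,0.029,0.03],-0.026,0.093],[[-0.398,0.029,0.03],-0.026,0.093]]' && python3 -c "
from h import *
s,d=snap('wrist','w2');print(s['tool_pos'],s['tcp_rot'],s['clock']);snap('side','s2')
a=cv2.imread('pics/w2.png')
cv2.imwrite('pics/zw2.png',cv2.resize(a[120:360,180:400],None,fx=2.5,fy=2.5,interpolation=cv2.INTER_CUBIC))
rel([.5215,-.121,.22],1.518)
"
```

```text
clock: 2.45
tool_pos: [0.5209, -0.1238, 0.2205]
tcp_rot: [-3.141, 0.0, 1.514]
wrist_force: [-0.7, -0.1, -0.3]
gripper_width: 1.0
[ 0.52092439 -0.12383514  0.22049727] [-3.14142185e+00  2.41719607e-04  1.51369019e+00] 2.45
shift [-0.0002  0.0001  0.0004] turn 0.0001 clock 2.55
```

View pics/zw2.png

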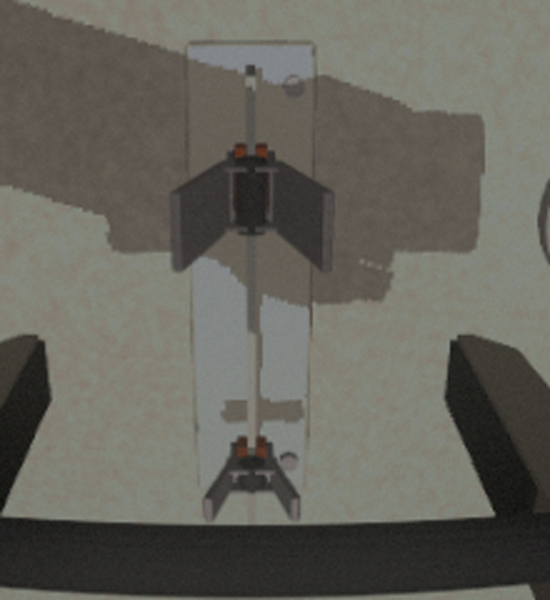

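View pics/s2.png

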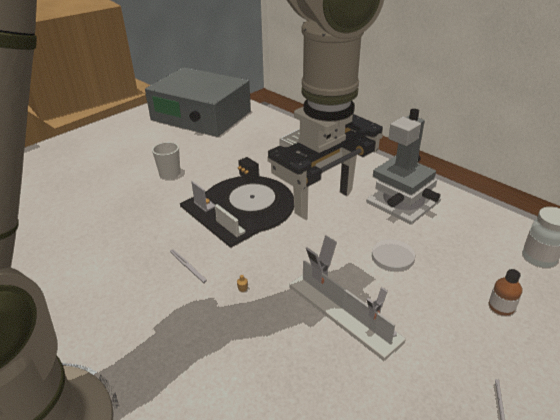

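Run:
```python
from h import *
np.set_printoptions(precision=4,suppress=True)
Z=lambda x,y:(180+x/2.5,120+y/2.5)
P=[wz('w2',*Z(*p),.13) for p in [(171,192),(176,272),(335,190),(330,272)]]
for p in P: print(p)
print('mean',np.mean(P,0))
A=wz('w2',*Z(251,70),.062);B=wz('w2',*Z(253,430),.062);print(A,B,(A-B)[0]/(A-B)[1])
print(proj('s2',[.521,-.124,.22]),proj('s2',[.521,-.121,.13]))
rel([.5205,-.120,.097],1.518)
```

```text
[ 0.4981 -0.1031  0.13  ]
[ 0.4975 -0.1308  0.13  ]
[ 0.5514 -0.1055  0.13  ]
[ 0.549  -0.1337  0.13  ]
mean [ 0.524  -0.1183  0.13  ]
[ 0.5263 -0.0719  0.062 ] [ 0.5183 -0.2345  0.062 ] 0.04925868696681459
[324.1732 205.5423] [320.9468 245.1307]
shift [ 0.0006 -0.0009  0.1235] turn 0.0001 clock 2.55
```

```bash
python3 -m crank '[[[0.001,0.002,0.03],0,0.093],[[0.001,0.002,0.06],0,0.093],[[0.001,0.002,0.09],0,0.093],[[0.001,0.002,0.11],0,0.093],[[0.001,0.002,0.12],0,0.093],[[0.001,0.002,0.1255],0,0.093],[[0.001,0.002,0.1255],0,0.093],[[0.001,0.002,0.1255],0,0.08],[[0.001,0.002,0.1255],0,0.065]]' && python3 -c "
from h import *
s,d=snap('wrist','w3');print(s['tool_pos'],s['tcp_rot'],s['clock']);snap('side','s3')
a=cv2.imread('pics/w3.png');b=cv2.imread('pics/s3.png')
A=cv2.resize(a[120:360,180:380],None,fx=2,fy=2,interpolation=cv2.INTER_CUBIC)
B=cv2.resize(b[190:350,270:400],(390,480),interpolation=cv2.INTER_CUBIC)
cv2.imwrite('pics/z3.png',np.hstack([A,B]))
"
```

```text
clock: 3.3
tool_pos: [0.5239, -0.1214, 0.0963]
tcp_rot: [3.14, -0.0, 1.516]
wrist_force: [0.3, -0.1, 1.2]
gripper_width: 0.904
[ 0.52393899 -0.12140107  0.09625063] [ 3.13974141e+00 -3.06215402e-05  1.51641228e+00] 3.3
```

View pics/z3.png

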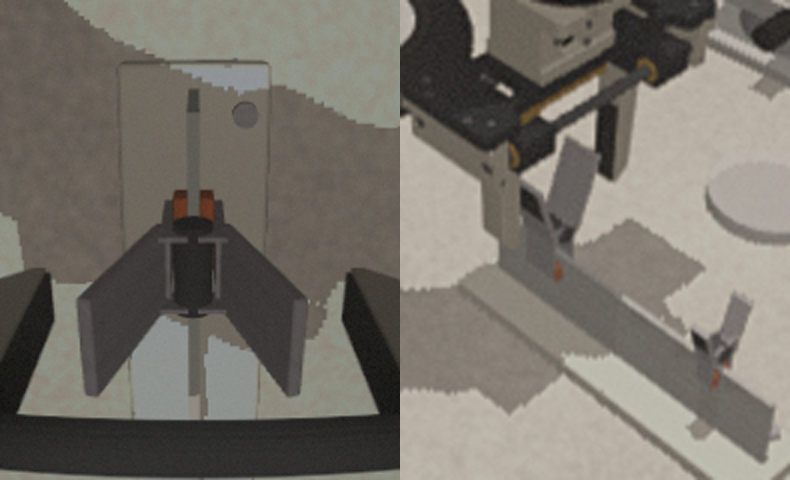

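```bash
python3 -m crank '[[[0,-0.001,0.001],0,0.055],[[0,-0.001,0.001],0,0.045],[[0,-0.001,0.001],0,0.04],[[0,-0.001,0.001],0,0.035],[[0,-0.001,0.001],0,0.03],[[0,-0.001,0.001],0,0.025],[[0,-0.001,0.001],0,0.02],[[0,-0.001,0.001],0,0.02],[[0,-0.001,0.001],0,0.02],[[0,-0.001,0.001],0,0.02],[[0,-0.001,0.001],0,0.02],[[0,-0.001,0.001],0,0.02]]' && python3 -c "
from h import *
s,d=snap('wrist','w4');print(s['tool_pos'],s['tcp_rot'],s['clock'],s['gripper_width']*93);snap('side','s4')
a=cv2.imread('pics/w4.png');b=cv2.imread('pics/s4.png')
A=cv2.resize(a[120:360,180:380],None,fx=2,fy=2,interpolation=cv2.INTER_CUBIC)
B=cv2.resize(b[190:350,270:400],(390,480),interpolation=cv2.INTER_CUBIC)
cv2.imwrite('pics/z4.png',np.hstack([A,B]))
"
```

```text
clock: 4.4
tool_pos: [0.5222, -0.1216, 0.0941]
tcp_rot: [3.142, 0.0, 1.516]
wrist_force: [0.0, 0.8, -2.1]
gripper_width: 0.242
[ 0.52215069 -0.1216332   0.09412452] [3.14155983e+00 2.66852925e-05 1.51580149e+00] 4.4 22.52589362423788
```

View pics/z4.png

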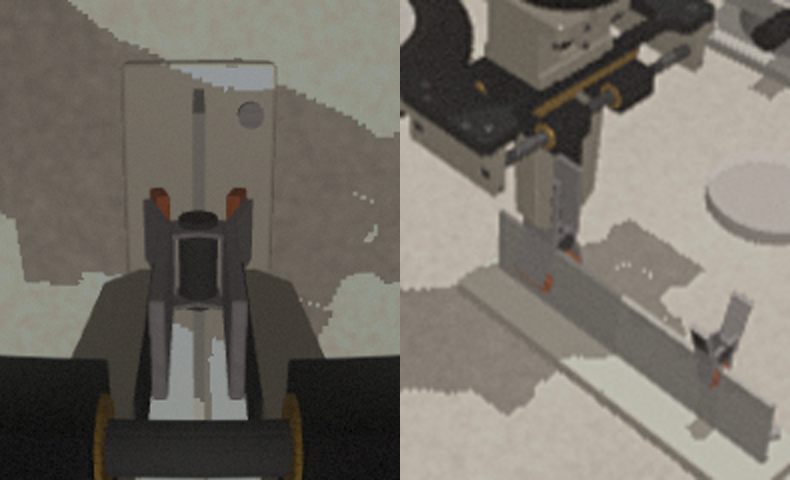

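```bash
python3 -m crank '[[[0,0,-0.008],0,0.02],[[0,0,-0.02],0,0.02],[[0,0,-0.035],0,0.02],[[0,0,-0.05],0,0.02],[[0,0,-0.065],0,0.02],[[0,0,-0.08],0,0.02],[[0,0,-0.095],0,0.02],[[0,0,-0.1],0,0.02],[[0,0,-0.1],0,0.02],[[0,0,-0.1],0,0.02]]' && python3 -c "
from h import *
s,d=snap('wrist','w5');print(s['tool_pos'],s['tcp_rot'],s['clock'],s['gripper_width']*93);snap('side','s5')
a=cv2.imread('pics/w5.png');b=cv2.imread('pics/s5.png')
A=cv2.resize(a[120:360,180:380],None,fx=2,fy=2,interpolation=cv2.INTER_CUBIC)
B=cv2.resize(b[150:350,250:410],(384,480),interpolation=cv2.INTER_CUBIC)
cv2.imwrite('pics/z5.png',np.hstack([A,B]))
rel([.532,.265,.2],1.502)
"
```

```text
clock: 5.33
tool_pos: [0.5221, -0.1214, 0.1941]
tcp_rot: [3.141, -0.0, 1.516]
wrist_force: [0.3, -0.0, -0.6]
gripper_width: 0.244
[ 0.52209371 -0.12141698  0.1941431 ] [ 3.14116620e+00 -1.80576013e-04  1.51607262e+00] 5.3333 22.73635724787129
shift [ 0.3864 -0.0109 -0.0065] turn 0.014 clock 5.4333
```

View pics/z5.png

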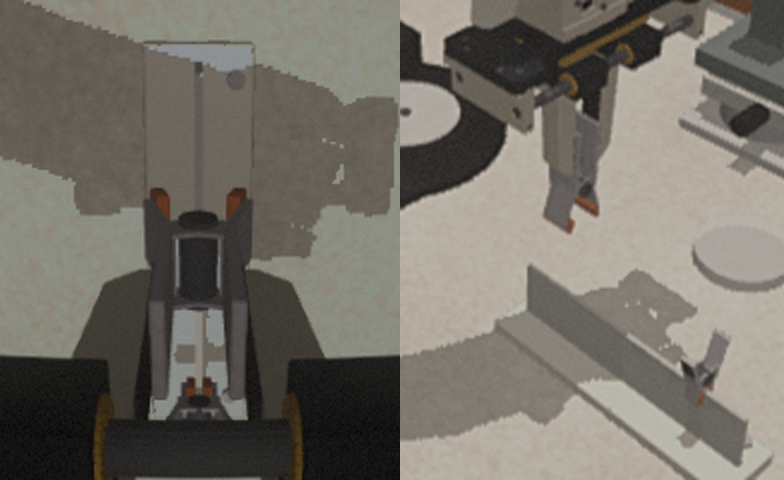

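```bash
python3 -m crank '[[[0.01,0,0],0,0.02],[[0.03,-0.001,-0.001],0.001,0.02],[[0.06,-0.002,-0.002],0.003,0.02],[[0.09,-0.003,-0.003],0.005,0.02],[[0.12,-0.004,-0.004],0.006,0.02],[[0.15,-0.005,-0.005],0.007,0.02],[[0.18,-0.005,-0.005],0.008,0.02],[[0.21,-0.006,-0.005],0.009,0.02],[[0.24,-0.007,-0.006],0.01,0.02],[[0.27,-0.008,-0.006],0.011,0.02],[[0.3,-0.009,-0.006],0.012,0.02],[[0.33,-0.01,-0.006],0.014,0.02]]' && python3 -m crank '[[[0.025,-0.001,0],0,0.02],[[0.042,-0.001,0],0,0.02],[[0.053,-0.001,0],0,0.02],[[0.056,-0.001,0],0,0.02],[[0.056,-0.001,0],0,0.02],[[0.056,-0.001,0],0,0.02],[[0.056,-0.001,0],0,0.02]]'  && python3 -c "
from h import *
s,d=snap('wrist','w6');print(s['tool_pos'],s['tcp_rot'],s['clock'],s['gripper_width']*93);snap('side','s6')
a=cv2.imread('pics/w6.png');b=cv2.imread('pics/s6.png')
A=cv2.resize(a[120:360,180:380],None,fx=2,fy=2,interpolation=cv2.INTER_CUBIC)
B=cv2.resize(b[100:260,140:268],(384,480),interpolation=cv2.INTER_CUBIC)
cv2.imwrite('pics/z6.png',np.hstack([A,B]))
rel([.532,.265,.2],1.502)
"
```

```text
clock: 6.43
tool_pos: [0.5294, 0.2106, 0.1993]
tcp_rot: [-3.14, 0.001, 1.502]
wrist_force: [1.1, -0.0, -0.4]
gripper_width: 0.245
clock: 7.02
tool_pos: [0.5334, 0.2625, 0.2002]
tcp_rot: [3.142, 0.001, 1.5]
wrist_force: [-0.2, 0.3, -1.5]
gripper_width: 0.244
[0.53337407 0.2625287  0.20020321] [3.14157992e+00 6.20250182e-04 1.49953138e+00] 7.0167 22.707981727867384
shift [ 0.0019 -0.0016  0.0003] turn -0.0022 clock 7.1167
```

View pics/z6.png

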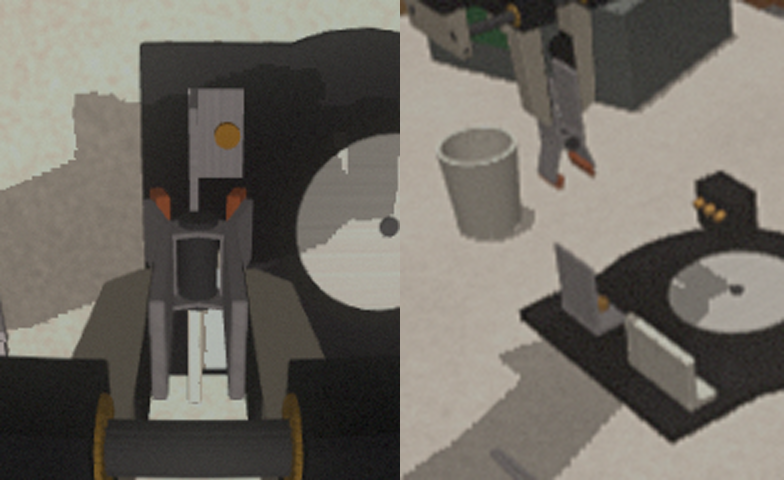

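```bash
python3 -m crank '[[[0.002,-0.0015,0.01],-0.002,0.02],[[0.002,-0.0015,0.025],-0.002,0.02],[[0.002,-0.0015,0.04],-0.002,0.02],[[0.002,-0.0015,0.055],-0.002,0.02],[[0.002,-0.0015,0.065],-0.002,0.02],[[0.002,-0.0015,0.068],-0.002,0.02],[[0.002,-0.0015,0.068],-0.002,0.02],[[0.002,-0.0015,0.068],-0.002,0.02]]'  && python3 -c "
from h import *
s,d=snap('wrist','w7');print(s['tool_pos'],s['tcp_rot'],s['clock'],s['gripper_width']*93);snap('side','s7');snap('top','t7')
a=cv2.imread('pics/w7.png');b=cv2.imread('pics/s7.png')
A=cv2.resize(a[120:360,180:380],None,fx=2,fy=2,interpolation=cv2.INTER_CUBIC)
B=cv2.resize(b[120:240,150:246],(384,480),interpolation=cv2.INTER_CUBIC)
cv2.imwrite('pics/z7.png',np.hstack([A,B]))
rel([.532,.265,.101],1.502)
"
```

```text
clock: 7.78
tool_pos: [0.5321, 0.2663, 0.1323]
tcp_rot: [3.141, 0.0, 1.504]
wrist_force: [0.3, 0.1, -0.7]
gripper_width: 0.242
[0.5320656  0.26634475 0.13229657] [3.14138239e+00 2.57934622e-05 1.50350357e+00] 7.7833 22.46057243097796
shift [-0.0017 -0.0002  0.0319] turn 0.0018 clock 7.9333
```

View pics/z7.png

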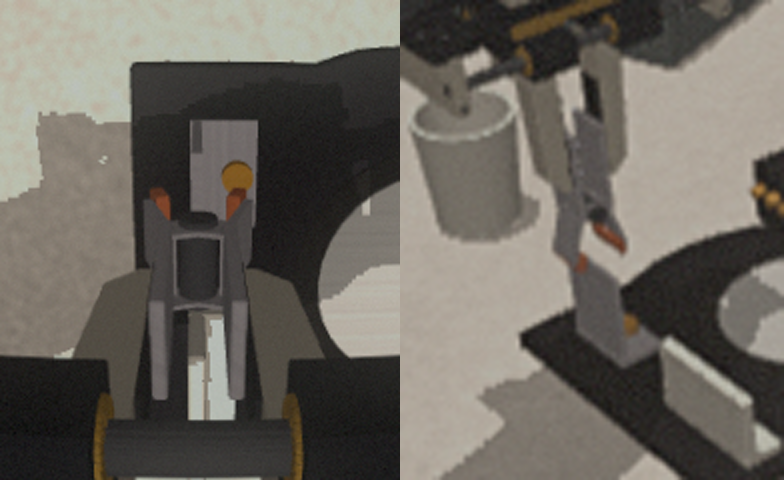

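```bash
python3 -m crank '[[[-0.001,0,0.006],0.001,0.02],[[-0.001,0,0.012],0.001,0.02],[[-0.001,0,0.018],0.001,0.02],[[-0.001,0,0.024],0.001,0.02],[[-0.001,0,0.03],0.001,0.02],[[-0.001,0,0.032],0.001,0.02],[[-0.001,0,0.032],0.001,0.02],[[-0.001,0,0.032],0.001,0.02]]'  && python3 -c "
from h import *
s,d=snap('wrist','w8');print(s['tool_pos'],s['tcp_rot'],s['clock'],s['gripper_width']*93);snap('side','s8')
a=cv2.imread('pics/w8.png');b=cv2.imread('pics/s8.png')
A=cv2.resize(a[120:360,180:380],None,fx=2,fy=2,interpolation=cv2.INTER_CUBIC)
B=cv2.resize(b[140:230,160:232],(384,480),interpolation=cv2.INTER_CUBIC)
cv2.imwrite('pics/z8.png',np.hstack([A,B]))
for dy in(-.025,-.014,0,.014,.025): print(dy,(proj('s8',[.532+.07*dy,.266+dy,.074])-[160,140])*5.333+[400,0])
"
```

```text
clock: 8.6
tool_pos: [0.5316, 0.2653, 0.1002]
tcp_rot: [-3.141, -0.0, 1.503]
wrist_force: [-2.0, -0.9, 7.5]
gripper_width: 0.242
[0.53156794 0.26534621 0.10021194] [-3.14105027e+00 -6.30104314e-05  1.50267159e+00] 8.6 22.524422718421494
-0.025 [635.22266002 267.91720725]
-0.014 [620.92145483 257.27386454]
0 [602.9596038  243.90617046]
0.014 [585.26072341 230.73418622]
0.025 [571.53520172 220.51928271]
```

View pics/z8.png

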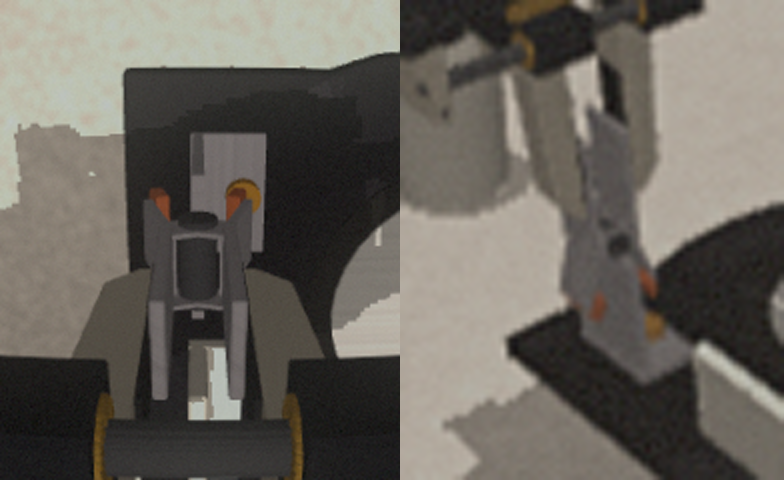

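```bash
python3 -m crank '[[[0,0,0],0,0.02],[[0,0,0],0,0.02]]';python3 -m crank '[[[0,0,-0.002],0,0.02],[[0,0,-0.002],0,0.02],[[0,0,-0.002],0,0.02]]';  python3 -m crank '[[[0,0,-0.002],0,0.02],[[0,0,-0.002],0,0.02],[[0,0,-0.002],0,0.02]]'
```

```text
clock: 8.87
tool_pos: [0.5316, 0.2653, 0.1002]
tcp_rot: [-3.141, -0.0, 1.503]
wrist_force: [-1.4, -1.3, 5.5]
gripper_width: 0.246
clock: 9.12
tool_pos: [0.5318, 0.2655, 0.1019]
tcp_rot: [3.142, 0.0, 1.503]
wrist_force: [-0.8, 0.6, 0.2]
gripper_width: 0.245
clock: 9.37
tool_pos: [0.5318, 0.2655, 0.1041]
tcp_rot: [3.141, 0.0, 1.503]
wrist_force: [-0.4, -0.1, -1.0]
gripper_width: 0.241
```

```bash
python3 -c "
from h import *
s,d=snap('wrist','w9');print(s['tool_pos'],s['clock']);snap('side','s9')
b=cv2.imread('pics/s9.png')
B=cv2.resize(b[150:220,175:235],(600,600*7//6),interpolation=cv2.INTER_CUBIC)[:600]
for z in (.044,.049,.054,.059):
  for sx in(-.012,.012):
    P=(proj('s9',[.532+sx+.07*-.014,.266-.014,z])-[175,150])*10
    print(z,sx,P)
cv2.imwrite('pics/z9.png',B)
"
```

```text
[0.53180583 0.26546545 0.10413265] 9.3667
0.044 -0.012 [237.51276959 509.65904224]
0.044 0.012 [318.49484188 467.03695962]
0.049 -0.012 [235.09379958 492.20888963]
0.049 0.012 [316.31170066 449.67431129]
0.054 -0.012 [232.66219906 474.667622  ]
0.054 0.012 [314.11728946 432.22203218]
0.059 -0.012 [230.21786883 457.03452385]
0.059 0.012 [311.91152079 414.67942642]
```

View pics/z9.png

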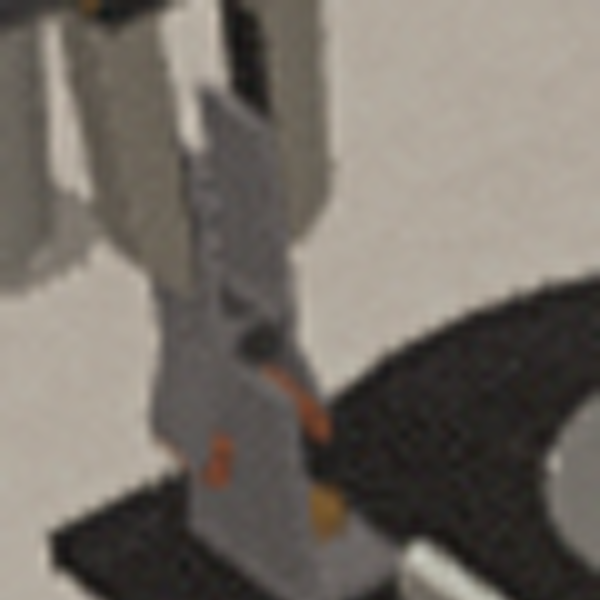

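```bash
python3 -m crank '[[[0,0,0],0,0.03],[[0,0,0],0,0.036],[[0,0,0],0,0.042],[[0,0,0],0,0.048],[[0,0,0],0,0.055],[[0,0,0],0,0.07],[[0,0,0],0,0.093],[[0,0,0],0,0.093],[[0,0,0],0,0.093],[[0,0,0],0,0.093]]';  python3 -c "
from h import *
s,d=snap('wrist','w10');print(s['tool_pos'],s['clock']);snap('side','s10')
a=cv2.imread('pics/w10.png');b=cv2.imread('pics/s10.png')
A=cv2.resize(a[120:360,180:380],None,fx=2,fy=2,interpolation=cv2.INTER_CUBIC)
B=cv2.resize(b[140:230,160:232],(384,480),interpolation=cv2.INTER_CUBIC)
cv2.imwrite('pics/z10.png',np.hstack([A,B]))
"
```

```text
clock: 10.3
tool_pos: [0.5318, 0.2655, 0.1042]
tcp_rot: [3.141, -0.0, 1.503]
wrist_force: [1.5, -0.2, 0.0]
gripper_width: 0.9
[0.5317998  0.26549863 0.10416599] 10.3
```

View pics/z10.png

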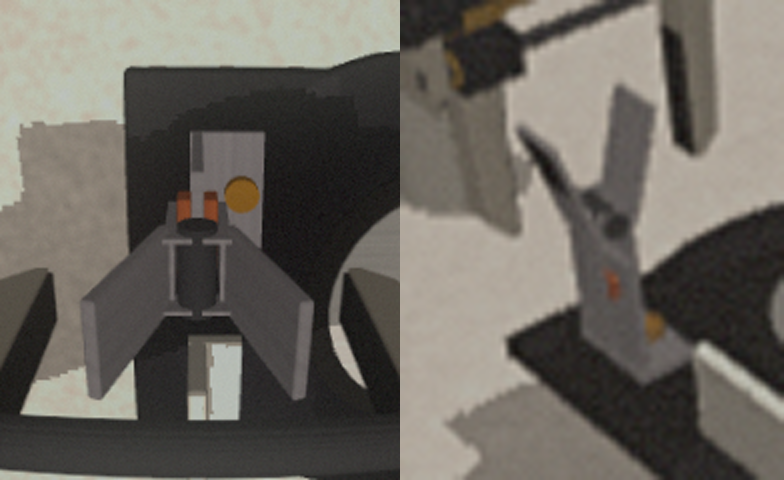

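Clip is closed on the tab, upright, with the fingers clear of it on both sides. Retreating straight up.

```bash
python3 -m crank '[[[0,0,-0.005],0,0.093],[[0,0,-0.015],0,0.093],[[0,0,-0.03],0,0.093],[[0,0,-0.05],0,0.093],[[0,0,-0.075],0,0.093],[[0,0,-0.1],0,0.093],[[0,0,-0.125],0,0.093],[[0,0,-0.14],0,0.093],[[0,0,-0.15],0,0.093],[[0,0,-0.15],0,0.093],[[0,0,-0.15],0,0.093]]';  python3 -m crank '[[[0.02,0,0],0,0.093],[[0.05,0,0],0,0.093],[[0.08,0,0],0,0.093],[[0.11,0,0],0,0.093],[[0.14,0,0],0,0.093],[[0.17,0,0],0,0.093],[[0.2,0,0],0,0.093],[[0.2,0,0],0,0.093],[[0.2,0,0],0,0.093]]'; python3 -c "
from h import *
np.set_printoptions(precision=4,suppress=True)
snap('top','t11');snap('side','s11')
a=cv2.imread('pics/t11.png');b=cv2.imread('pics/s11.png')
A=cv2.resize(a[170:250,100:180],(400,400),interpolation=cv2.INTER_CUBIC)
B=cv2.resize(b[150:230,165:245],(400,400),interpolation=cv2.INTER_CUBIC)
cv2.imwrite('pics/z11.png',np.hstack([A,B]))
"
```

```text
clock: 11.32
tool_pos: [0.5316, 0.2655, 0.2544]
tcp_rot: [3.141, -0.001, 1.503]
wrist_force: [0.1, 0.7, 0.2]
gripper_width: 1.0
clock: 12.07
tool_pos: [0.544, 0.4666, 0.2514]
tcp_rot: [-3.139, 0.002, 1.506]
wrist_force: [-0.3, -0.3, -0.3]
gripper_width: 1.001
```

View pics/z11.png

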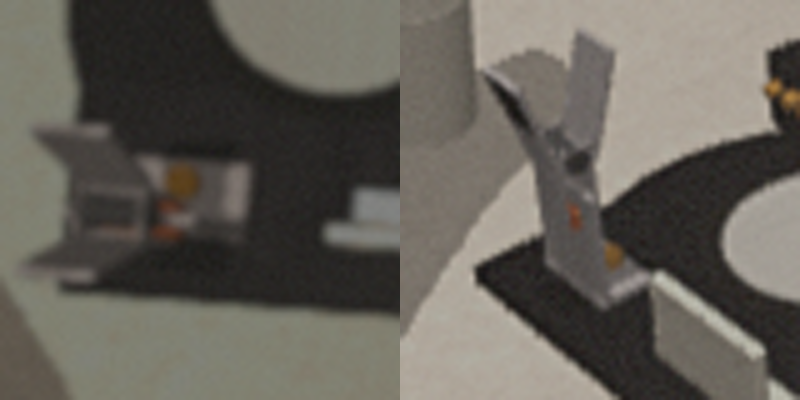

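View pics/s11.png

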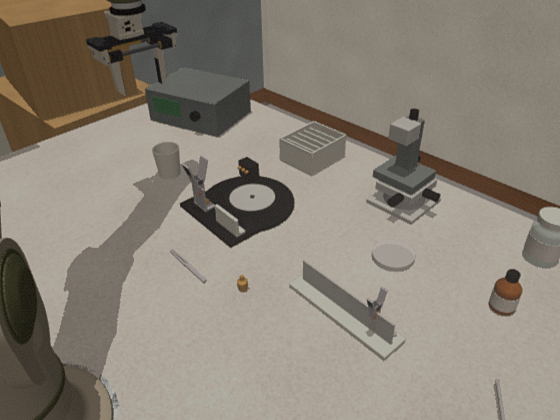

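```bash
python3 -c "
from h import *
np.set_printoptions(precision=4,suppress=True)
T=lambda x,y:(100+x/5,170+y/5)
S=lambda x,y:(165+(x-400)/5,150+y/5)
for t,s in [((33,130),(578,32)),((110,125),(615,50)),((20,275),(485,72))]: print(tri('t11',T(*t),'s11',S(*s)))
P=[onz('t11',*T(*p),.138) for p in [(33,130),(110,125),(20,275),(97,275)]];print(np.mean(P,0))
# tip copper lower end in side, y end face -14
print([(proj('s11',[.529,.252,z])-[165,150])*5+[400,0] for z in(.049,.052,.055)])
"
```

```text
(array([0.5567, 0.2764, 0.138 ]), np.float64(0.0005208913348973977))
(array([0.5581, 0.25  , 0.1388]), np.float64(0.0015237966602293267))
(array([0.5066, 0.2792, 0.1376]), np.float64(0.0007787001443044447))
[0.5324 0.2643 0.138 ]
[array([584.5457, 237.202 ]), array([583.8469, 231.9562]), array([583.1459, 226.694 ])]
```

```bash
python3 -c "
from workcell import ticket
print(ticket.close_job())"
```

```text
the job is handed in; nothing more can be done
None
```

The large earth clip is now clipped upright on the steel earth tab, and I handed the job in at about 12 s of the 51 s allowed. The small clip is still on the strip and was never touched.

- **Position:** in the last pictures the clip's centre is at about (0.532, 0.264). The middle of the tab's edge is at about (0.532, 0.265), averaged over the three cameras.
- **Depth:** the paddle tops measured about 138 mm above the bench. That puts the jaw tips at about 52 mm, so they reach about 22 mm down over the edge.
- **Gripper:** it is open and well clear of everything.

**Disagreements and contact:**
- The wrist camera put the middle of the tab 4 mm further along the edge than the top and side cameras did. I used a value in between.
- While lowering the clip I felt about 7 N of upward contact, probably the tab edge meeting the narrow part of the jaws. I raised it 4 mm before releasing, and the force went back to zero.

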